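# Feed a sample rack home along its guide rail with the loading pusher

## Robot

A 6-joint arm with a two-finger parallel gripper is mounted at the origin on a cart in front of the work surface, level with it; the furniture and walls round the work are solid. World frame = base frame: x ahead of the robot, y to its left, z up, the work surface at z = 0. Lengths are in m, angles in rad, forces in N, time in s.
With the tool pointing down it reaches from about 0.35 to 0.975 m from the base axis. Payload 4.9 kg.
Tool frame: the origin (TCP) lies on the centre line of the jaws, within the pads' length; the fingertips stand manip.tip_reach ahead of it and the grasp point (between the pads) is the TCP (manip.tip_reach is the distance from the TCP to the fingertips, in m); z points along the fingers, y is the line along which they close (so a half turn about z gives the same grasp; the last joint's range is limited). The gripper opens to 85 mm and grips with 20 to 120 N. Pads are 22 mm wide; open, the fingers measure 114 mm over their backs; the gripper's body (76 mm by 85 mm) begins 54 mm behind the grasp point. The pads swing forward as they close: fully open they stand 13 mm farther back than shut.
Start: joints at [1.013, 0.053, 1.613, -0, 1.476, -0.119], TCP at [0.266, 0.566, 0.25] pointing down, gripper open.
Joint ranges: [-3.01, 3.01], [-1.01, 2.22], [0.06, 2.58], [-1.02, 4.17], [0.09, 2.62], [-3.14, 3.14]. Speed limits (rad/s): [2.57, 2.57, 3.14, 3.14, 3.14, 3.14].

## Interface

Orientations are given as a unit quaternion [w, x, y, z].
In Python, from plant import manip gives the robot as it stands. The module is installed in compiled form; this text tells all that it offers.
- The arm moves only by the tool move_arm, never from a script. Its argument "rows" is a list of rows, each a list of 7 numbers: the shift along the tool's x, y, z in cm, then the turn, a rotation vector about the tool's x, y, z in degrees, then the opening, from -1 (shut) to 1 (fully open). In form: [[tx, ty, tz, ax, ay, az, jaw], ...]. A call has 1 to 20 rows; each row shifts and turns the commanded pose from where the row before left it, along the tool's axes as they then stand; what a row does not reach is not made up. A row lasts 1/12 s, in which the tool goes at most 41.7 mm and 7.16 degrees, less where a joint would pass 70% of its speed; a pose out of reach is approached as far as the arm can. A call is refused whole if a number of a shift passes 4.17 or a number of a turn 7.16, either way. A call with a gripper value outside its range is refused whole. The fingers move at their own pace and stop on an object; the grip force is fixed at half the most. Time passes only in rows, so rows that do not move let the fingers close. It gives the time, the measured TCP pose, the force, the opening and the grip force at its end, in the units of the state.
- manip.state(): the state, without advancing time (a new reading comes with each control period).
- manip.grab_frame(name): name is "side" or "top" or "wrist"; returns a dict with "img" (480x640x3 uint8, blue, green, red), "mtx" (3x3 intrinsics, pixels), "R" (3x3) and "t" (3): a world point X has camera coordinates R X + t. Camera axes: x right, y down, z forward; pixel columns grow to the right and rows downward; lengths in m; the calibration is good to about 2 mm. A picture is of the moment at which its call begins. There is no depth.
- manip.job_done(): hands the job in; it is judged then, once.
The state is a dict: "time": time; "joint_pos": joint angles; "joint_vel": joint speeds; "joint_efforts": joint torques, N m; "tool_pos": TCP position; "tool_rot": TCP orientation; "contact_force": force on the tool from outside, world axes, zero at the start; "ft_torque": the same for the moment, N m; "gripper_width": opening from 0.0 (shut) to 1.0 (fully open); "grasp_force": force on a finger pad.
Only numpy, scipy, OpenCV 4.12 (cv2) and the standard library are available. Lean on these libraries where they do the work, as an engineer would, in place of code of your own. Each camera call takes 0.05 s, during which the arm holds its last target. There are 200 camera calls.

## Task

Load the sample rack into the analyser's reader: take the loading pusher from its tray, and with its blade and heel feed the rack along the guide rail, under the visor, until the spring catch snaps shut behind it, keeping it pressed flat against the rail all the way. Go gently, feeling for the rail and the stop instead of forcing them, and do not touch the rack with the gripper. Then stand the pusher back in its tray and leave the other things where they are.

Things in the scene. Friction and masses are not known exactly. Their poses are not given: they have to be found in the camera images.
- reader: white reader housing on the analyser top (z = 0), 110 mm high. Its frame marks the nominal lane: y = feed direction, x = 0 the nominal front face of the guide rail (lane at -x, towards the robot), y = 0 the nominal blocking face of the catch. The rail is clamped in slots: really it stands up to 5 mm off in x, 12 mm off in y and 0.015 rad turned, so feel for it.
- catch (a joint): steel spring catch in a low window of the rail, rad. 0 = closed: sprung out 5 mm into the lane, 3 to 10 mm above the table. Its ramp (y = -25 to -5 mm) lets the rack pass, pushing it off the rail with 0.6 to 1.2 N: about 0.21 when the rack is flat on the rail, 0.04 less per mm off. It snaps back to 0 once the rack's tail has passed y = 0, blocking its return.
- plunger (a joint): spring plunger, metres pressed in. It sticks 8 mm out of the rigid end stop (grey block on the rail, face 154 mm ahead of the catch; a 24 mm high cheek, 2 mm clear of the rack, flanks the lane's last 40 mm): 2 N at first touch, 4 N when level with the block. So the rack's tail goes at most 4 mm past the catch; let go, the plunger pushes it back against the catch.
- visor (a point): middle of the entry edge of the clear splash visor (reader frame x = -12, y = -7, underside 107 mm up, top 110). From the housing (x = 17 to 73, y = -10 to +176) it reaches over the lane to x = -40 mm, with a lip hanging to 102 mm, and on to y = +173. Below, the robot's side is open. The aluminium rail (8 mm thick, 22 mm high) runs from y = -260 to +156 mm on a low foot that lies behind it.
- rack: grey sample rack with five capped tubes, about 0.2 kg, 24 (x) x 150 (y) x 96 mm high; origin at the centre of its underside. +y end = nose, goes first; -y = tail; +x side runs on the rail. It starts 1 to 28 mm off the rail, askew, nose short of the catch. Push on its solid foot plate (lowest 10 mm). Sliding takes 1 to 2 N; pressed to the rail with about 5 N it feeds well; over 25 N harms it.
- rack_nose (a point): bottom corner of the rack: nose end, rail side (+12, +75 mm from its origin)
- rack_tail (a point): bottom corner of the rack: tail end, rail side (+12, -75 mm from its origin)
- pusher: grey plastic loading pusher, 0.12 kg, 195 mm long, standing on its flat sole in the tray. Origin: on its underside below the middle of the grip fin; y = forward. Sole 28 x 60 mm under the fin. With the rack flat on the rail and the pusher against it, this origin is 20 mm in front of the rail face (x = -20) and 80 mm behind the rack's tail.
- pusher_fin (a point): where to grasp: middle of the black upright fin, 57 mm above the underside. The fin is 12 mm thick (x), 44 mm long (y) and reaches from 10 to 76 mm up; grasp it across its thickness from above, fingertips higher than the rail.
- pusher_heel (a point): middle of the heel face at y = +80 mm in the pusher's frame (x = -4 to +10 mm, 13 mm high), which pushes the rack's tail beside the catch, clear of it.
- pusher_blade (a point): front end of the side blade, inner face: x = -4, y = +165 mm in the pusher's frame. The blade (6 mm thick, 13 mm high) runs ahead from the heel, parallel to y; its inner face presses on the rack's outer side, towards the rail. Held 0.01 to 0.02 rad toed in (front end nearer the rail), it also keeps the rack's nose on the rail.
- tray: low white parking tray fixed on the analyser top, outside 52 (x) x 216 (y) x 12 mm high, walls 4 mm, floor 4 mm; origin at the centre of its underside. The pusher stands in it with its origin 67.5 mm to the -y side of the tray's, pointing along the tray's +y, with about 8 mm of play at either side and 7 mm at the ends.
- dish: clear round petri dish, 62 mm across, 14 high; a bystander, leave it where it is. Origin at the centre of its underside
- pen: marker pen, 132 mm long; a bystander, leave it where it is. Origin at the centre of its underside
- opener: moulded cap opener with a finger ring, 90 x 25 x 12 mm; a bystander, leave it where it is. Origin at the centre of its underside
- bottle: small amber reagent bottle, 33 x 56 x 94 mm; a bystander, leave it where it is. Origin at the centre of its underside

How it is judged:
By the outcome, as a careful person would: the job done as asked, in the order asked, and still so for the second after the job is handed in, with the robot touching nothing.
It also fails if it takes over 72 s, if anything falls off the work surface, if the arm or the gripper's body presses on something with over 40 N, if the wrist force passes 120 N, or if a joint passes its speed limit or range.

## Working session

There is one attempt and no reset: what is moved stays moved. The work goes in short steps, Python scripts to look and compute and a tool call to move; the robot and the scene stay as the last step left them, time stands still between calls to the robot, and variables do not carry over. Pictures are saved under pics/ and viewed, at most 10 in all, crops included, and the job is handed in when it is done.

Besides the shell and the picture viewer there is one more tool, called by a JSON object that holds its "name" and its "arguments". move_arm: Moves the arm, as the interface text tells. Its arguments: {"type":"object","properties":{"rows":{"type":"array","items":{"type":"array","items":{"type":"number"}}}},"required":["rows"]}

```bash
mkdir -p pics; cat > h.py <<'E'
import numpy as np, cv2
from plant import manip
def grab(n,f=None):
    d=manip.grab_frame(n); d={k:np.array(v) for k,v in d.items()}
    if f: cv2.imwrite('pics/'+f,d['img'])
    return d
def ray(d,u,v,z):
    R,t=d['R'],d['t'].ravel(); c=-R.T@t
    w=R.T@np.linalg.solve(d['mtx'],[u,v,1.]); return c+w*(z-c[2])/w[2]
def proj(d,X):
    p=d['mtx']@(d['R']@np.array(X,float)+d['t'].ravel()); return p[:2]/p[2]
E
python3 - <<'E'
from h import *
for n in('top','side','wrist'):
    d=grab(n,n+'0.png'); np.savez(n+'0.npz',**d); print(n,(-d['R'].T@d['t'].ravel()).round(3),d['R'].round(2).tolist(),d['mtx'].round(0).tolist())
print(manip.state(),manip.tip_reach)
E
```

```text
top [ 0.538 -0.104  0.962] [[0.0, -1.0, -0.01], [-1.0, -0.0, -0.09], [0.09, 0.01, -1.0]] [[462.0, 0.0, 320.0], [0.0, 462.0, 239.0], [0.0, 0.0, 1.0]]
side [-0.039 -0.996  0.708] [[0.81, -0.59, -0.02], [-0.29, -0.38, -0.88], [0.51, 0.71, -0.48]] [[603.0, 0.0, 321.0], [0.0, 603.0, 241.0], [0.0, 0.0, 1.0]]
wrist [0.202 0.596 0.373] [[0.42, 0.91, -0.0], [0.87, -0.41, 0.28], [0.25, -0.12, -0.96]] [[415.0, 0.0, 320.0], [0.0, 415.0, 239.0], [0.0, 0.0, 1.0]]
{'time': 0.15, 'joint_pos': array([ 1.01301142e+00,  5.32081110e-02,  1.61399695e+00,  5.44689776e-06,
        1.47600999e+00, -1.18964753e-01]), 'joint_vel': array([ 0.00045256, -0.00189589, -0.00362206,  0.000785  , -0.00060703,
        0.00162504]), 'joint_efforts': array([ 1.34187121e-03, -3.94248140e+01, -3.70718300e+01, -1.30710913e-05,
        4.74182772e-03,  1.23697106e-05]), 'tool_pos': array([0.26527479, 0.56539544, 0.24933266]), 'tool_rot': array([-2.71837352e-04,  2.17654064e-01,  9.76025640e-01, -7.64297203e-04]), 'contact_force': array([ 0.52461843, -0.33882055,  0.64650297]), 'ft_torque': array([0.01938837, 0.01856533, 0.02689341]), 'grasp_force': 0.0, 'gripper_width': 1.0008479279497002} 0.019
```

View pics/top0.png

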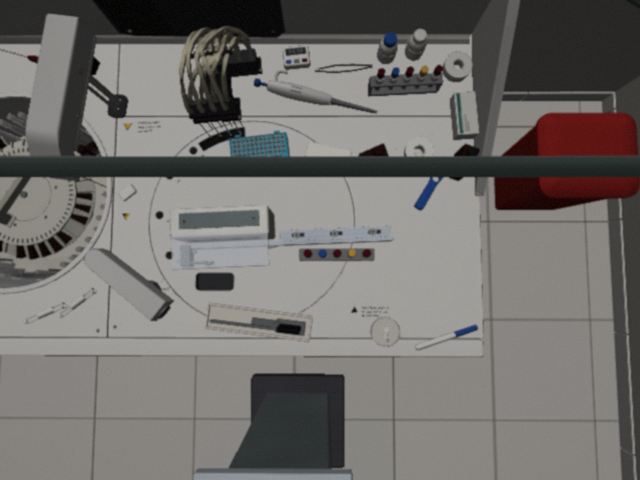

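View pics/side0.png

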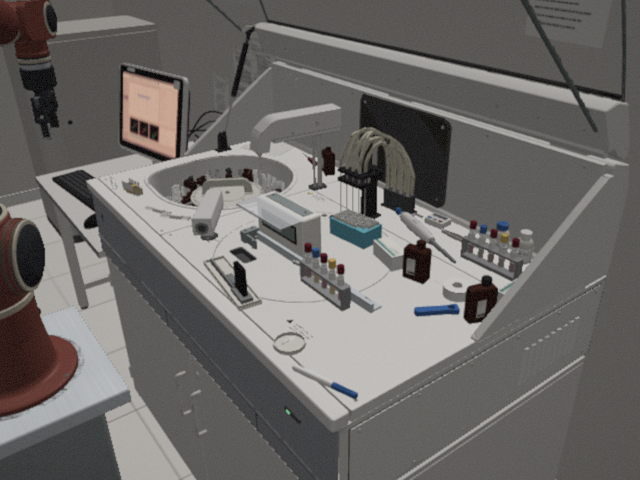

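The top view shows the reader housing at about (220,222), the rail from (280,240) to (392,232), and the rack at (337,254). The tray is at (258,322) with the pusher in it and its black fin at about (290,328). The dish is at (385,331) and the pen at (446,337). The side view agrees with this.

```bash
python3 - <<'E'
from h import *
d=dict(np.load('top0.npz'))
c=d['img'][195:350,160:400]; cv2.imwrite('pics/topc.png',cv2.resize(c,None,fx=3.3,fy=3.3,interpolation=cv2.INTER_CUBIC))
for n,u,v,z in[('traycornerA',208,304,.012),('B',312,315,.012),('C',310,341,.012),('D',206,330,.012),('fin',291,329,.076),('railnear end',392,240,.022),('rail L',283,245,.022),('rackbase',0,0,0)]: print(n,ray(d,u,v,z).round(3))
E
```

```text
traycornerA [0.488 0.133 0.012]
B [ 0.466 -0.079  0.012]
C [ 0.414 -0.076  0.012]
D [0.435 0.136 0.012]
fin [ 0.445 -0.041  0.076]
railnear end [ 0.619 -0.242  0.022]
rail L [ 0.608 -0.02   0.022]
rackbase [1.151 0.612 0.   ]
```

View pics/topc.png

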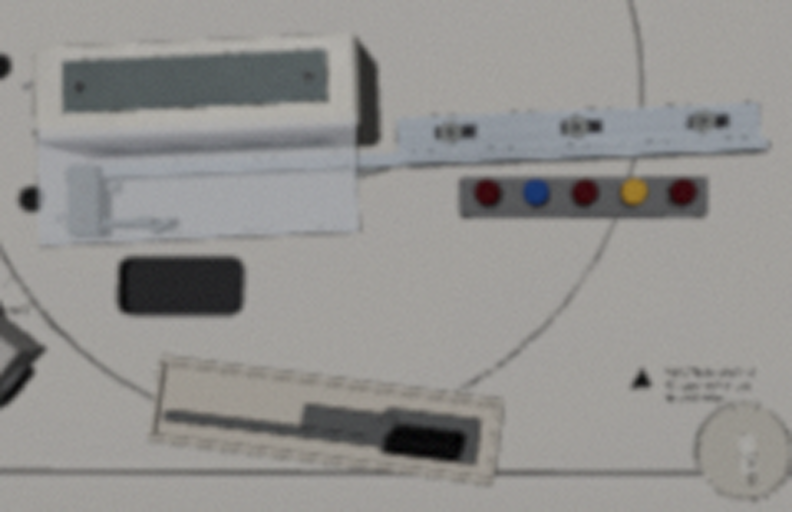

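{"name": "move_arm", "arguments": {"rows": [[0,0,0,0,0,7.06,1],[0,0,0,0,0,7.06,1],[0,0,0,0,0,7.06,1],[0,0,0,0,0,7.06,1],[0,0,0,0,0,7.06,1],[0,0,0,0,0,7.06,1],[0,0,0,0,0,7.06,1],[0,0,0,0,0,7.06,1],[0,0,0,0,0,7.06,1],[0,0,0,0,0,7.06,1]]}}

```text
time: 0.98
tool_pos: [0.2654, 0.5656, 0.2498]
tool_rot: [0.0, 0.744, 0.669, -0.0]
contact_force: [0.4, -0.3, -0.5]
gripper_width: 1.001
grasp_force: 0.0
```

{"name": "move_arm", "arguments": {"rows": [[-4,0,0,0,0,0,1],[-4,0,0,0,0,0,1],[-4,0,0,0,0,0,1],[-4,0,0,0,0,0,1],[-4,0,0,0,0,0,1],[-4,0,0,0,0,0,1],[-2.9,2.45,0,0,0,0,1],[-2.9,2.45,0,0,0,0,1],[-2.9,2.45,0,0,0,0,1],[-2.9,2.45,0,0,0,0,1],[-2.9,2.45,0,0,0,0,1],[-2.9,2.45,0,0,0,0,1],[-2.9,2.45,0,0,0,0,1],[-2.9,2.45,0,0,0,0,1],[-2.9,2.45,0,0,0,0,1],[-2.9,2.45,0,0,0,0,1],[-2.9,2.45,0,0,0,0,1],[-2.9,2.45,0,0,0,0,1],[0,0,0,0,0,0,1],[0,0,0,0,0,0,1]]}}

```text
time: 2.65
tool_pos: [0.4995, -0.0501, 0.2495]
tool_rot: [-0.001, 0.743, 0.67, -0.0]
contact_force: [0.5, 0.5, -0.2]
gripper_width: 1.003
grasp_force: 0.0
```

```bash
python3 - <<'E'
from h import *
d=grab('wrist','w1.png'); np.savez('w1.npz',**d); s=manip.state(); print(s['time'],s['tool_pos'],s['tool_rot'],s['contact_force'])
E
```

```text
2.7 [ 0.49902697 -0.04906812  0.24962715] [-8.20042788e-04  7.42076131e-01  6.70315009e-01 -3.63607174e-04] [-0.49656735  0.99005034  0.24335259]
```

View pics/w1.png

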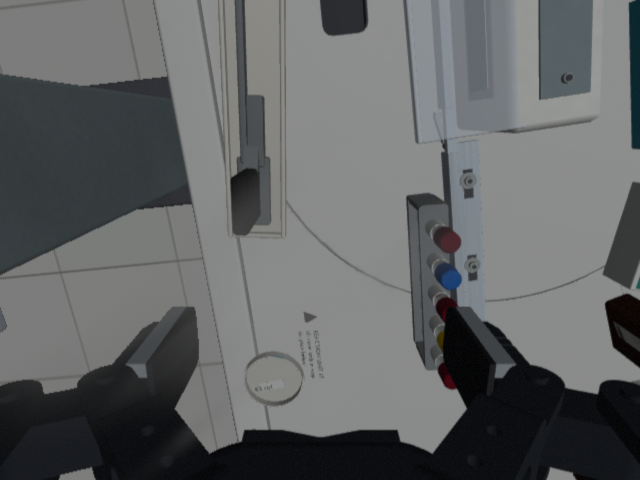

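The wrist view shows the tray's near end at rows 237 and columns 231–285. The pusher's fin top is near (245,200). The rack's left bottom edge runs (408,196)–(423,369), the rail's left edge is near column 445, and the visor's entry edge is near row 140.

```bash
python3 - <<'E'
from h import *
d=dict(np.load('w1.npz')); im=d['img']
a=im[120:390,390:500]; b=im[0:270,205:315]
z=lambda c:cv2.resize(c,None,fx=2.2,fy=2.2,interpolation=cv2.INTER_CUBIC)
# enhance contrast
o=np.hstack([cv2.resize(x,None,fx=3.5,fy=2.2,interpolation=cv2.INTER_CUBIC) for x in(a,b)])
cv2.imwrite('pics/c1.png',cv2.convertScaleAbs(o,alpha=1.3)); print(o.shape)
E
```

```text
(594, 770, 3)
```

View pics/c1.png

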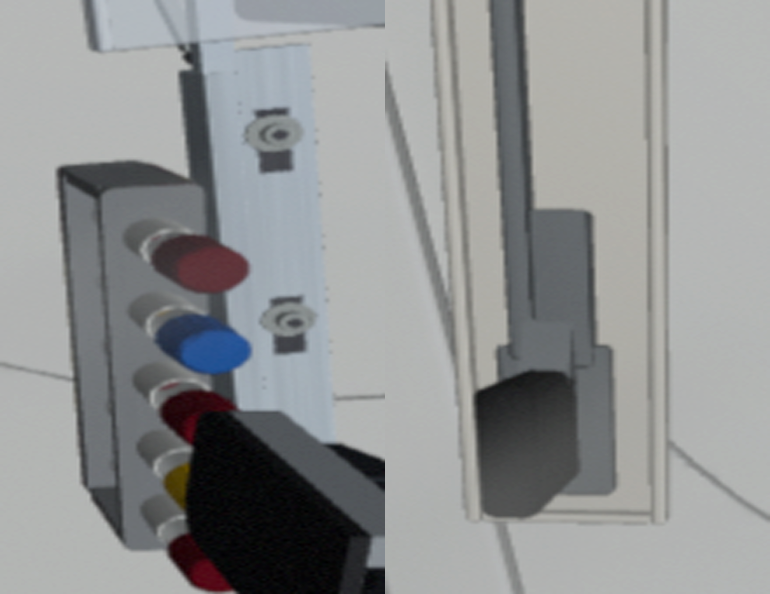

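The crop gives rack bottom corners of nose-left (407.1,196.4), nose-right (427.1,192.7) and tail-left (414.3,341.8). The rail's top front edge runs (448,152)–(457,302). The sole corners are (237.9,156.8), (269.9,156.8) and (270.7,223.6).

```bash
python3 - <<'E'
from h import *
d=dict(np.load('w1.npz'))
L=lambda X,Y:(390+X/3.5,120+Y/2.2); Rr=lambda X,Y:(205+(X-385)/3.5,Y/2.2)
for n,p,z in[('noseL',L(60,168),0),('noseR',L(130,160),0),('tailL',L(85,488),0),('topnoseL',L(106,190),.05),
 ('rail top1',L(203,70),.022),('rt2',L(215,200),.022),('rt3',L(235,400),.022),('rail bot1',L(180,70),0),('visor edge L',L(95,50),.102),
 ('soleFR',Rr(612,345),.01),('soleFL',Rr(500,345),.01),('soleBR',Rr(615,492),.01),
 ('trayL',Rr(470,520),.012),('trayR',Rr(664,520),.012),('trayRfar',Rr(660,0),.012),('trayLfar',Rr(437,0),.012),
 ('fin top FR',Rr(577,376),.076),('finBR',Rr(577,470),.076),('fintopBL',Rr(480,510),.076),('finTop BR?',Rr(535,517),.076),
 ('bladeTopR', Rr(527,0),.014),('bladeTopR2', Rr(532,310),.014)]: print(n,np.round(p,1),(ray(d,*p,z)*1000).round(1)[:2])
t=dict(np.load('top0.npz'))
for n,u,v in[('railnear',392,240),('housing FL',269,236),('visor FL',160+360/3.3,195+230/3.3),('visor far',160+38/3.3,195+244/3.3)]:
  print(n,(ray(t,u,v,.022 if 'rail' in n else .11)*1000).round(1))
E
```

```text
noseL [407.1 196.4] [577.6 -54.5]
noseR [427.1 192.7] [595.8 -53. ]
tailL [414.3 341.8] [ 578.1 -203.4]
topnoseL [420.3 206.4] [578.1 -53.6]
rail top1 [448.  151.8] [608.9 -16.1]
rt2 [451.4 210.9] [610.9 -66.7]
rt3 [457.1 301.8] [ 614.8 -153. ]
rail bot1 [441.4 151.8] [609.6 -17.8]
visor edge L [417.1 142.7] [ 5.661e+02 -2.000e-01]
soleFR [269.9 156.8] [459.5  -5.8]
soleFL [237.9 156.8] [432.1  -3. ]
soleBR [270.7 223.6] [452.2 -64.7]
trayL [229.3 236.4] [413.6 -72.2]
trayR [284.7 236.4] [463.5 -77.3]
trayRfar [283.6   0. ] [486.8 112.2]
trayLfar [219.9   0. ] [437.5 117.4]
fin top FR [259.9 170.9] [459.6 -10.2]
finBR [259.9 213.6] [455.2 -41.1]
fintopBL [232.1 231.8] [432.8 -52.6]
finTop BR? [247.9 235. ] [444.  -56.3]
bladeTopR [245.6   0. ] [457.6 114.8]
bladeTopR2 [247.  140.9] [442.7   9.5]
railnear [ 618.9 -242.4   22. ]
housing FL [618.5  -1.5 110. ]
visor FL [565.2  -2.3 110. ]
visor far [557.  178.1 110. ]
```

{"name": "move_arm", "arguments": {"rows": [[0.48,-2.9,0,0,0,0.65,1],[0.48,-2.9,0,0,0,0.65,1],[0,0,3.8,0,0,0,1],[0,0,3.8,0,0,0,1],[0,0,3.8,0,0,0,1],[0,0,3.8,0,0,0,1],[0,0,2,0,0,0,1],[0,0,1.6,0,0,0,1],[0,0,0.5,0,0,0,1],[0,0,0,0,0,0,1],[0,0,0,0,0,0,1]]}}

```text
time: 3.62
tool_pos: [0.4429, -0.0325, 0.0582]
tool_rot: [0.001, 0.749, 0.663, 0.0]
contact_force: [-0.4, -0.5, 0.9]
gripper_width: 0.999
grasp_force: 0.0
```

```bash
python3 - <<'E'
from h import *
d=grab('wrist'); np.savez('w2.npz',**d); print(d['R'].round(3).tolist(),(-d['R'].T@d['t'].ravel()).round(4))
c=d['img']; cv2.imwrite('pics/w2.png',c)
E
```

```text
[[0.993, -0.121, 0.002], [-0.117, -0.954, 0.276], [-0.032, -0.274, -0.961]] [0.4509 0.0374 0.1821]
```

View pics/w2.png

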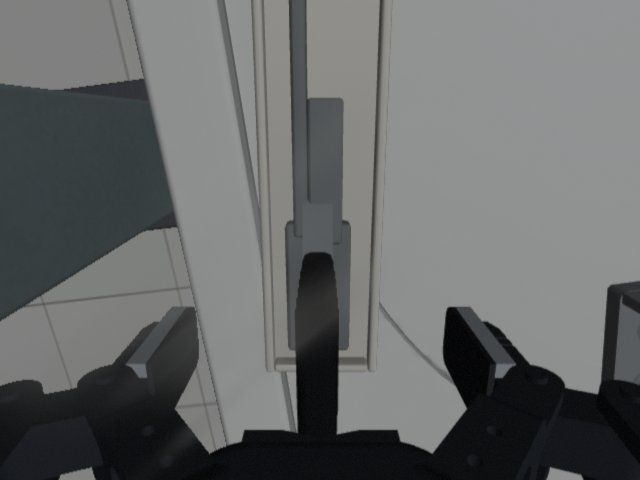

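The fin is centred between the open pads at column 318, and the pusher and tray line up with the tool. I'll close the gripper.

{"name": "move_arm", "arguments": {"rows": [[0,0,0,0,0,0,-1],[0,0,0,0,0,0,-1],[0,0,0,0,0,0,-1],[0,0,0,0,0,0,-1],[0,0,0,0,0,0,-1],[0,0,0,0,0,0,-1],[0,0,0,0,0,0,-1],[0,0,0,0,0,0,-1],[0,0,0,0,0,0,-1],[0,0,0,0,0,0,-1]]}}

```text
time: 4.5
tool_pos: [0.4426, -0.0331, 0.0574]
tool_rot: [-0.0, 0.749, 0.662, -0.0]
contact_force: [-0.7, -0.3, 0.9]
gripper_width: 0.132
grasp_force: 59.6
```

```bash
python3 - <<'E'
from h import *
d=dict(np.load('w2.npz'))
for p in[(287,222),(350,222),(290,348),(348,350)]: print((ray(d,*p,.01)*1000).round(1))
for p in[(268,371),(379,371),(254,0),(392,0)]: print('tray',(ray(d,*p,.012)*1000).round(1))
for p in[(291,0),(306,0),(293,220),(308,130)]: print('blade',(ray(d,*p,.013)*1000).round(1))
s=manip.state(); print(s['tool_pos'],s['tool_rot'],s['gripper_width'],s['grasp_force'],s['contact_force'],s['ft_torque'])
E
```

```text
[432.   -2.4  10. ]
[458.6  -5.7  10. ]
[424.7 -62.4  10. ]
[451.4 -66.8  10. ]
tray [413. -72.  12.]
tray [464.7 -78.4  12. ]
tray [432.2  82.2  12. ]
tray [482.3  76.1  12. ]
blade [445.6  80.3  13. ]
blade [451.1  79.6  13. ]
blade [434.9  -1.2  13. ]
blade [445.8  34.2  13. ]
[ 0.44255855 -0.03305196  0.05735939] [-3.55335543e-05  7.49208698e-01  6.62333996e-01 -6.58813214e-05] 0.13211162334480578 59.587247371673584 [-0.68592936 -0.25293216  0.92566535] [0.02732323 0.08743998 0.02653982]
```

{"name": "move_arm", "arguments": {"rows": [[0,0,-0.5,0,0,0,-1],[0,0,-1.5,0,0,0,-1],[0,0,-3,0,0,0,-1],[0,0,0,0,0,-4.33,-1],[0,0,0,0,0,-4.32,-1],[-2,0.5,0,0,0,0,-1],[-3.5,1,0,0,0,0,-1],[-3.5,1,0,0,0,0,-1],[-3.5,1,0,0,0,0,-1],[-3.5,1,0,0,0,0,-1],[-3.5,1,0,0,0,0,-1],[-3.5,1,0,0,0,0,-1],[-3,0.5,0,0,0,0,-1],[0,0,2.5,0,0,0,-1],[0,0,1.8,0,0,0,-1],[0,0,0.6,0,0,0,-1],[0,0,0,0,0,0,-1],[0,0,0,0,0,0,-1]]}}

```text
time: 6.0
tool_pos: [0.5197, -0.2905, 0.0583]
tool_rot: [-0.0, 0.697, 0.717, -0.0]
contact_force: [0.1, -0.5, -0.3]
gripper_width: 0.132
grasp_force: 59.3
```

```bash
python3 - <<'E'
from h import *
d=grab('wrist','w3.png'); np.savez('w3.npz',**d); s=manip.state(); print(s)
E
```

```text
{'time': 6.05, 'joint_pos': array([-6.34549869e-01,  1.75856402e-01,  1.81878836e+00, -1.62120790e-05,
        1.14568944e+00, -6.63217459e-01]), 'joint_vel': array([ 0.00259763, -0.01314711, -0.01390023, -0.00138222, -0.00248629,
       -0.00154425]), 'joint_efforts': array([-1.41921323e-01, -3.92227614e+01, -3.16512287e+01,  4.07477972e-03,
        4.94658295e-02, -2.31212916e-04]), 'tool_pos': array([ 0.52034253, -0.29089719,  0.05925766]), 'tool_rot': array([6.24376296e-04, 6.96896434e-01, 7.17171503e-01, 7.83138600e-05]), 'contact_force': array([ 0.27634904, -0.92822861, -0.4821105 ]), 'ft_torque': array([-0.03846709,  0.03388645,  0.01027995]), 'grasp_force': 59.32660639286041, 'gripper_width': 0.1333696645702602}
```

View pics/w3.png

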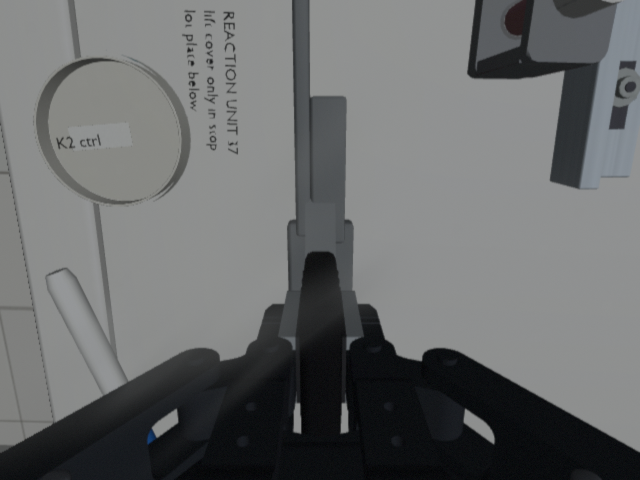

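The pusher is straight in the jaws: the blade is at columns 293–309 and the heel block's front edge is at row 97. The rack's tail bottom corner is at (472,76), and the rail's end corner is at (552,182) at the bottom and (583,188) at the top.

```bash
python3 - <<'E'
from h import *
d=dict(np.load('w3.npz')); C=np.array([520,-290.9]); a=2*np.arctan2(.7172,.6969); ex=np.array([np.cos(a),np.sin(a)]); ey=np.array([ex[1],-ex[0]]); print('az',np.degrees(a))
for n,p,z in[('rack tail L',(472,76),0),('tail R?',(520,77),0),('railend bot',(552,182),0),('railend top',(583,188),.022),('rail top far',(600,66),.022),('heelL',(312,97),.018),('heelR',(346,97),.018),('blade inner 0',(308.5,0),.018),('blade inner 90',(310,95),.018),('sole FL',(288,222),.014),('sole FR',(353,222),.014)]:
    X=ray(d,*p,z)*1000; v=X[:2]-C; print(n,X[:2].round(1),'tool x,y',(v@ex).round(1),(v@ey).round(1))
E
```

```text
az 91.64489701890757
rack tail L [ 579.1 -201. ] tool x,y 88.2 61.7
tail R? [ 598.9 -200.8] tool x,y 87.8 81.4
railend bot [ 619.9 -243.4] tool x,y 44.6 101.2
railend top [ 620.  -242.6] tool x,y 45.4 101.3
rail top far [ 617.1 -198.7] tool x,y 89.4 99.7
heelL [ 514. -212.] tool x,y 79.1 -3.7
heelR [ 526.7 -211.6] tool x,y 79.1 9.0
blade inner 0 [ 512.  -179.6] tool x,y 111.5 -4.8
blade inner 90 [ 513.2 -211.3] tool x,y 79.8 -4.5
sole FL [ 505.1 -261.4] tool x,y 29.9 -14.1
sole FR [ 532.1 -260.6] tool x,y 29.9 13.0
```

{"name": "move_arm", "arguments": {"rows": [[0,2,0.1,0,0,0,-1],[0,2,0.15,0,0,0,-1],[0,1.5,0.1,0,0,0,-1],[0,0.5,0,0,0,0,-1],[0,0.2,0,0,0,0,-1],[0,0.2,0,0,0,0,-1],[0,0.2,0,0,0,0,-1],[0,0.2,0,0,0,0,-1],[0,0.2,0,0,0,0,-1],[0,0.2,0,0,0,0,-1],[0,0.2,0,0,0,0,-1]]}}

```text
time: 6.97
tool_pos: [0.5935, -0.2888, 0.0547]
tool_rot: [-0.0, 0.697, 0.717, -0.0]
contact_force: [-1.1, 0.1, -1.1]
gripper_width: 0.134
grasp_force: 59.5
```

{"name": "move_arm", "arguments": {"rows": [[0,0.1,0,0,0,0,-1],[0,0.1,0,0,0,0,-1],[0,0,0,0,0,0,-1]]}}

```text
time: 7.22
tool_pos: [0.596, -0.2888, 0.0548]
tool_rot: [0.0, 0.697, 0.717, 0.0]
contact_force: [-0.9, 0.2, -0.5]
gripper_width: 0.134
grasp_force: 59.4
```

{"name": "move_arm", "arguments": {"rows": [[0,0.1,0,0,0,0,-1],[0,0.05,0,0,0,0,-1],[0,0,0,0,0,0,-1]]}}

```text
time: 7.47
tool_pos: [0.5974, -0.2887, 0.0548]
tool_rot: [-0.0, 0.697, 0.717, 0.0]
contact_force: [-0.5, 0.6, -0.9]
gripper_width: 0.129
grasp_force: 59.4
```

{"name": "move_arm", "arguments": {"rows": [[0,0.08,0,0,0,0,-1],[0,0.07,0,0,0,0,-1],[0,0,0,0,0,0,-1]]}}

```text
time: 7.72
tool_pos: [0.5989, -0.2888, 0.0548]
tool_rot: [0.0, 0.697, 0.717, -0.0]
contact_force: [-1.3, -0.4, -1.7]
gripper_width: 0.132
grasp_force: 59.4
```

{"name": "move_arm", "arguments": {"rows": [[0,0.05,0,0,0,0,-1],[0,0,0,0,0,0,-1]]}}

```text
time: 7.88
tool_pos: [0.5992, -0.2888, 0.0548]
tool_rot: [-0.0, 0.697, 0.717, -0.0]
contact_force: [-2.4, -0.5, 0.1]
gripper_width: 0.128
grasp_force: 59.5
```

{"name": "move_arm", "arguments": {"rows": [[0,0.05,0,0,0,0,-1],[0,0,0,0,0,0,-1]]}}

```text
time: 8.05
tool_pos: [0.5995, -0.2887, 0.0547]
tool_rot: [-0.0, 0.697, 0.717, -0.0]
contact_force: [-2.8, -1.0, 0.4]
gripper_width: 0.138
grasp_force: 59.7
```

{"name": "move_arm", "arguments": {"rows": [[0,0.05,0,0,0,0,-1],[0,0,0,0,0,0,-1]]}}

```text
time: 8.22
tool_pos: [0.6, -0.2887, 0.0547]
tool_rot: [-0.0, 0.697, 0.717, -0.0]
contact_force: [-4.1, -1.3, -0.6]
gripper_width: 0.132
grasp_force: 60.0
```

{"name": "move_arm", "arguments": {"rows": [[0,0.05,0,0,0,0,-1],[0,0,0,0,0,0,-1]]}}

```text
time: 8.38
tool_pos: [0.6004, -0.2887, 0.0546]
tool_rot: [-0.0, 0.697, 0.717, -0.0]
contact_force: [-5.3, -1.8, 2.0]
gripper_width: 0.132
grasp_force: 60.5
```

{"name": "move_arm", "arguments": {"rows": [[0.2,-0.003,0,0,0,0,-1],[0.2,-0.004,0,0,0,0,-1],[0.2,-0.003,0,0,0,0,-1],[0.2,-0.004,0,0,0,0,-1],[0.1,-0.003,0,0,0,0,-1],[0.1,0,0,0,0,0,-1],[0,0,0,0,0,0,-1]]}}

```text
time: 8.97
tool_pos: [0.6, -0.2794, 0.0547]
tool_rot: [0.0, 0.697, 0.717, -0.001]
contact_force: [-5.2, -3.3, 0.8]
gripper_width: 0.13
grasp_force: 60.3
```

{"name": "move_arm", "arguments": {"rows": [[0.15,-0.002,0,0,0,0,-1],[0.15,-0.003,0,0,0,0,-1],[0.15,-0.002,0,0,0,0,-1],[0.15,-0.003,0,0,0,0,-1],[0.15,-0.002,0,0,0,0,-1],[0.15,-0.003,0,0,0,0,-1],[0.1,-0.002,0,0,0,0,-1]]}}

```text
time: 9.55
tool_pos: [0.5996, -0.2696, 0.0547]
tool_rot: [0.001, 0.697, 0.717, -0.001]
contact_force: [-3.1, -3.6, -1.1]
gripper_width: 0.133
grasp_force: 60.3
```

```bash
python3 - <<'E'
from h import *
d=grab('wrist','w4.png'); np.savez('w4.npz',**d); s=manip.state(); print(s['tool_pos'],s['contact_force'],s['ft_torque'])
E
```

```text
[ 0.59953409 -0.2694326   0.05466749] [-4.04494157 -2.82914581 -0.90452095] [-0.63953428  0.93252926  0.69122694]
```

View pics/w4.png

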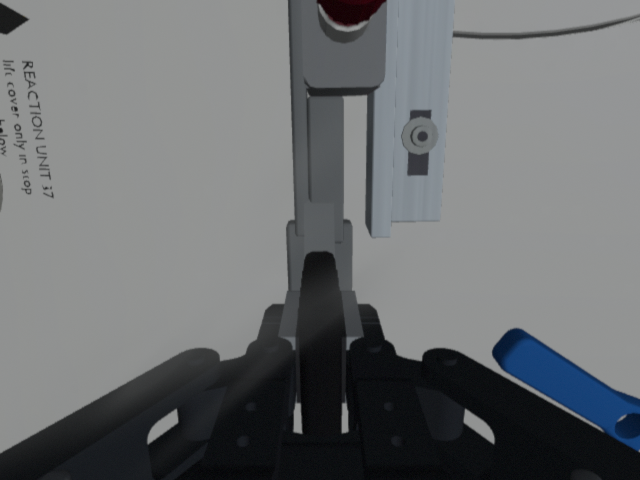

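The rack's tail sits against the heel (row 95) with the blade along its outer side, at the rail. I'll keep feeding along the rail and watch the side force.

{"name": "move_arm", "arguments": {"rows": [[0.2,0.01,0,0,0,0,-1],[0.2,0.01,0,0,0,0,-1],[0.2,-0.003,0,0,0,0,-1],[0.2,-0.003,0,0,0,0,-1],[0.2,-0.003,0,0,0,0,-1],[0.2,-0.003,0,0,0,0,-1],[0.2,-0.003,0,0,0,0,-1],[0.2,-0.003,0,0,0,0,-1]]}}

```text
time: 10.27
tool_pos: [0.5989, -0.2538, 0.0547]
tool_rot: [0.001, 0.697, 0.717, -0.001]
contact_force: [-5.0, -6.3, -1.0]
gripper_width: 0.13
grasp_force: 60.4
```

{"name": "move_arm", "arguments": {"rows": [[0.2,-0.003,0,0,0,0,-1],[0.2,-0.003,0,0,0,0,-1],[0.2,-0.003,0,0,0,0,-1],[0.2,-0.003,0,0,0,0,-1],[0.2,-0.003,0,0,0,0,-1],[0.2,-0.003,0,0,0,0,-1],[0.2,-0.003,0,0,0,0,-1],[0.2,-0.003,0,0,0,0,-1]]}}

```text
time: 10.93
tool_pos: [0.5983, -0.2378, 0.0548]
tool_rot: [0.001, 0.697, 0.717, -0.001]
contact_force: [-5.3, -4.9, -0.2]
gripper_width: 0.135
grasp_force: 60.4
```

{"name": "move_arm", "arguments": {"rows": [[0.2,-0.003,0,0,0,0,-1],[0.2,-0.003,0,0,0,0,-1],[0.2,-0.003,0,0,0,0,-1],[0.2,-0.003,0,0,0,0,-1],[0.2,-0.003,0,0,0,0,-1],[0.2,-0.003,0,0,0,0,-1],[0.2,-0.003,0,0,0,0,-1],[0.2,-0.003,0,0,0,0,-1],[0.2,-0.003,0,0,0,0,-1],[0.2,-0.003,0,0,0,0,-1]]}}

```text
time: 11.77
tool_pos: [0.5974, -0.2178, 0.0547]
tool_rot: [0.0, 0.697, 0.717, -0.001]
contact_force: [-4.8, -4.7, -0.3]
gripper_width: 0.13
grasp_force: 60.4
```

{"name": "move_arm", "arguments": {"rows": [[0.2,-0.003,0,0,0,0,-1],[0.2,-0.003,0,0,0,0,-1],[0.2,-0.003,0,0,0,0,-1],[0.2,-0.003,0,0,0,0,-1],[0.2,-0.003,0,0,0,0,-1],[0.2,-0.003,0,0,0,0,-1],[0.2,-0.003,0,0,0,0,-1],[0.2,-0.003,0,0,0,0,-1],[0.2,-0.003,0,0,0,0,-1],[0.2,-0.003,0,0,0,0,-1]]}}

```text
time: 12.6
tool_pos: [0.5965, -0.1978, 0.0547]
tool_rot: [0.0, 0.697, 0.717, -0.001]
contact_force: [-5.0, -4.9, -0.9]
gripper_width: 0.136
grasp_force: 60.4
```

{"name": "move_arm", "arguments": {"rows": [[0.2,-0.002,0,0,0,0,-1],[0.2,-0.003,0,0,0,0,-1],[0.2,-0.003,0,0,0,0,-1],[0.2,-0.003,0,0,0,0,-1],[0.2,-0.003,0,0,0,0,-1],[0.2,-0.003,0,0,0,0,-1],[0.2,-0.003,0,0,0,0,-1],[0.2,-0.003,0,0,0,0,-1],[0.2,-0.003,0,0,0,0,-1],[0.2,-0.003,0,0,0,0,-1],[0.2,-0.003,0,0,0,0,-1],[0.2,-0.003,0,0,0,0,-1],[0.2,-0.003,0,0,0,0,-1],[0.2,-0.003,0,0,0,0,-1]]}}

```text
time: 13.77
tool_pos: [0.5953, -0.1698, 0.0548]
tool_rot: [0.0, 0.697, 0.717, -0.001]
contact_force: [-4.6, -5.1, -0.4]
gripper_width: 0.134
grasp_force: 60.4
```

{"name": "move_arm", "arguments": {"rows": [[0.2,-0.003,0,0,0,0,-1],[0.2,-0.003,0,0,0,0,-1],[0.2,-0.003,0,0,0,0,-1],[0.2,-0.003,0,0,0,0,-1],[0.2,-0.003,0,0,0,0,-1],[0.2,-0.003,0,0,0,0,-1],[0.2,-0.003,0,0,0,0,-1],[0.2,-0.003,0,0,0,0,-1],[0.2,-0.003,0,0,0,0,-1],[0.2,-0.003,0,0,0,0,-1],[0.2,-0.003,0,0,0,0,-1],[0.2,-0.003,0,0,0,0,-1],[0.2,-0.003,0,0,0,0,-1],[0.2,-0.003,0,0,0,0,-1]]}}

```text
time: 14.93
tool_pos: [0.5941, -0.1418, 0.0547]
tool_rot: [0.0, 0.697, 0.717, -0.001]
contact_force: [-5.5, -5.7, -0.5]
gripper_width: 0.132
grasp_force: 60.4
```

{"name": "move_arm", "arguments": {"rows": [[0.2,-0.003,0,0,0,0,-1],[0.2,-0.003,0,0,0,0,-1],[0.2,-0.003,0,0,0,0,-1],[0.2,-0.003,0,0,0,0,-1],[0.2,-0.003,0,0,0,0,-1],[0.2,-0.003,0,0,0,0,-1],[0.2,-0.003,0,0,0,0,-1],[0.2,-0.003,0,0,0,0,-1],[0.2,-0.003,0,0,0,0,-1],[0.2,-0.003,0,0,0,0,-1],[0.2,-0.003,0,0,0,0,-1],[0.2,-0.003,0,0,0,0,-1],[0.2,-0.003,0,0,0,0,-1],[0.2,-0.003,0,0,0,0,-1]]}}

```text
time: 16.1
tool_pos: [0.5929, -0.1137, 0.0547]
tool_rot: [0.0, 0.697, 0.717, -0.001]
contact_force: [-5.8, -4.8, -0.1]
gripper_width: 0.132
grasp_force: 60.4
```

{"name": "move_arm", "arguments": {"rows": [[0.2,-0.003,0,0,0,0,-1],[0.2,-0.003,0,0,0,0,-1],[0.2,-0.003,0,0,0,0,-1],[0.2,-0.003,0,0,0,0,-1],[0.2,-0.003,0,0,0,0,-1],[0.2,-0.003,0,0,0,0,-1],[0.2,-0.003,0,0,0,0,-1],[0.2,-0.003,0,0,0,0,-1],[0.2,-0.003,0,0,0,0,-1],[0.2,-0.003,0,0,0,0,-1],[0.2,-0.003,0,0,0,0,-1],[0.2,-0.003,0,0,0,0,-1]]}}

```text
time: 17.1
tool_pos: [0.5918, -0.0897, 0.0547]
tool_rot: [0.0, 0.697, 0.717, -0.001]
contact_force: [-5.5, -5.0, 0.4]
gripper_width: 0.128
grasp_force: 60.4
```

```bash
python3 - <<'E'
from h import *
d=grab('wrist'); np.savez('w5.npz',**d)
cv2.imwrite('pics/w5.png',cv2.resize(d['img'][0:260,230:500],None,fx=2.2,fy=2.2,interpolation=cv2.INTER_CUBIC)); s=manip.state(); print(s['tool_pos'],s['contact_force'])
E
```

```text
[ 0.59181742 -0.08931642  0.05468975] [-5.15557317 -4.21644363  0.68521144]
```

View pics/w5.png

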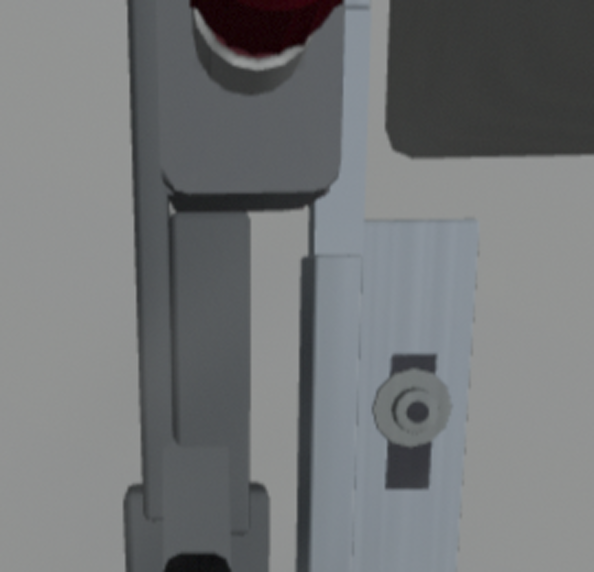

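The tail is flat against the rail at crop row 195 with the heel touching it. The catch is still under the rack. I'll slow down and feel for the plunger.

{"name": "move_arm", "arguments": {"rows": [[0.15,-0.002,0,0,0,0,-1],[0.15,-0.002,0,0,0,0,-1],[0.15,-0.002,0,0,0,0,-1],[0.15,-0.002,0,0,0,0,-1],[0.15,-0.003,0,0,0,0,-1],[0.15,-0.002,0,0,0,0,-1],[0.15,-0.002,0,0,0,0,-1],[0.15,-0.002,0,0,0,0,-1],[0.1,-0.002,0,0,0,0,-1],[0.1,-0.001,0,0,0,0,-1]]}}

```text
time: 17.98
tool_pos: [0.5913, -0.0757, 0.0547]
tool_rot: [0.0, 0.697, 0.717, -0.001]
contact_force: [-5.2, -4.7, 0.6]
gripper_width: 0.132
grasp_force: 60.5
```

{"name": "move_arm", "arguments": {"rows": [[0.1,-0.001,0,0,0,0,-1],[0.1,-0.002,0,0,0,0,-1]]}}

```text
time: 18.15
tool_pos: [0.5911, -0.0737, 0.0547]
tool_rot: [0.0, 0.697, 0.717, -0.001]
contact_force: [-4.5, -4.9, 0.3]
gripper_width: 0.132
grasp_force: 60.5
```

{"name": "move_arm", "arguments": {"rows": [[0.1,-0.001,0,0,0,0,-1],[0.1,-0.002,0,0,0,0,-1]]}}

```text
time: 18.32
tool_pos: [0.5911, -0.0718, 0.0547]
tool_rot: [0.0, 0.697, 0.717, -0.001]
contact_force: [-5.5, -4.7, 0.1]
gripper_width: 0.136
grasp_force: 60.5
```

{"name": "move_arm", "arguments": {"rows": [[0.1,-0.001,0,0,0,0,-1],[0.1,-0.002,0,0,0,0,-1]]}}

```text
time: 18.48
tool_pos: [0.591, -0.0698, 0.0547]
tool_rot: [0.0, 0.697, 0.717, -0.001]
contact_force: [-5.6, -4.7, 0.2]
gripper_width: 0.134
grasp_force: 60.5
```

{"name": "move_arm", "arguments": {"rows": [[0.1,-0.001,0,0,0,0,-1],[0.1,-0.002,0,0,0,0,-1]]}}

```text
time: 18.65
tool_pos: [0.5909, -0.0678, 0.0547]
tool_rot: [0.0, 0.697, 0.717, -0.001]
contact_force: [-4.6, -4.3, 1.2]
gripper_width: 0.133
grasp_force: 60.5
```

{"name": "move_arm", "arguments": {"rows": [[0.1,-0.001,0,0,0,0,-1],[0.1,-0.002,0,0,0,0,-1]]}}

```text
time: 18.82
tool_pos: [0.5908, -0.0663, 0.0548]
tool_rot: [0.001, 0.697, 0.717, -0.002]
contact_force: [-5.8, -7.1, 0.2]
gripper_width: 0.131
grasp_force: 60.5
```

{"name": "move_arm", "arguments": {"rows": [[0.1,-0.001,0,0,0,0,-1],[0.1,-0.002,0,0,0,0,-1]]}}

```text
time: 18.98
tool_pos: [0.5908, -0.0645, 0.0549]
tool_rot: [0.001, 0.697, 0.717, -0.002]
contact_force: [-5.5, -7.8, 0.5]
gripper_width: 0.133
grasp_force: 60.4
```

{"name": "move_arm", "arguments": {"rows": [[0.1,-0.002,0,0,0,0,-1]]}}

```text
time: 19.07
tool_pos: [0.5907, -0.0636, 0.0548]
tool_rot: [0.001, 0.697, 0.717, -0.002]
contact_force: [-6.5, -8.4, 0.7]
gripper_width: 0.132
grasp_force: 60.4
```

{"name": "move_arm", "arguments": {"rows": [[0.05,0,0,0,0,0,-1],[0.05,-0.002,0,0,0,0,-1]]}}

```text
time: 19.23
tool_pos: [0.5907, -0.0627, 0.0549]
tool_rot: [0.001, 0.697, 0.717, -0.002]
contact_force: [-6.2, -8.9, 0.3]
gripper_width: 0.133
grasp_force: 60.5
```

{"name": "move_arm", "arguments": {"rows": [[0.05,0,0,0,0,0,-1],[0.05,-0.002,0,0,0,0,-1]]}}

```text
time: 19.4
tool_pos: [0.5907, -0.0618, 0.0549]
tool_rot: [0.001, 0.697, 0.717, -0.002]
contact_force: [-5.4, -9.2, 1.3]
gripper_width: 0.132
grasp_force: 60.5
```

{"name": "move_arm", "arguments": {"rows": [[0.05,0,0,0,0,0,-1],[0.05,-0.002,0,0,0,0,-1]]}}

```text
time: 19.57
tool_pos: [0.5907, -0.061, 0.055]
tool_rot: [0.001, 0.697, 0.717, -0.002]
contact_force: [-5.6, -8.5, 0.2]
gripper_width: 0.136
grasp_force: 60.5
```

{"name": "move_arm", "arguments": {"rows": [[0.05,0,0,0,0,0,-1],[0,0,0,0,0,0,-1]]}}

```text
time: 19.73
tool_pos: [0.5906, -0.0605, 0.055]
tool_rot: [0.001, 0.697, 0.717, -0.002]
contact_force: [-6.2, -10.7, 0.4]
gripper_width: 0.133
grasp_force: 60.5
```

{"name": "move_arm", "arguments": {"rows": [[0.05,0,0,0,0,0,-1],[0,0,0,0,0,0,-1]]}}

```text
time: 19.9
tool_pos: [0.5906, -0.0601, 0.055]
tool_rot: [0.001, 0.697, 0.717, -0.002]
contact_force: [-5.2, -9.6, 1.4]
gripper_width: 0.133
grasp_force: 60.5
```

{"name": "move_arm", "arguments": {"rows": [[0.05,0,0,0,0,0,-1],[0,0,0,0,0,0,-1]]}}

```text
time: 20.07
tool_pos: [0.5906, -0.0596, 0.055]
tool_rot: [0.001, 0.697, 0.717, -0.002]
contact_force: [-5.9, -9.4, 0.6]
gripper_width: 0.134
grasp_force: 60.5
```

```bash
python3 - <<'E'
from h import *
d=grab('wrist'); np.savez('w6.npz',**d)
s=manip.state(); print(s['tool_pos'],s['contact_force'])
E
```

```text
[ 0.59060756 -0.05961485  0.05501975] [-6.04236032 -9.29689673  0.87271114]
```

{"name": "move_arm", "arguments": {"rows": [[0.05,0,0,0,0,0,-1],[0,0,0,0,0,0,-1]]}}

```text
time: 20.28
tool_pos: [0.5906, -0.0592, 0.055]
tool_rot: [0.001, 0.697, 0.717, -0.002]
contact_force: [-5.1, -9.9, 0.6]
gripper_width: 0.134
grasp_force: 60.5
```

{"name": "move_arm", "arguments": {"rows": [[0.05,0,0,0,0,0,-1],[0,0,0,0,0,0,-1]]}}

```text
time: 20.45
tool_pos: [0.5906, -0.0589, 0.0551]
tool_rot: [0.001, 0.697, 0.717, -0.002]
contact_force: [-5.5, -10.3, 0.8]
gripper_width: 0.13
grasp_force: 60.6
```

{"name": "move_arm", "arguments": {"rows": [[0.05,0,0,0,0,0,-1],[0,0,0,0,0,0,-1]]}}

```text
time: 20.62
tool_pos: [0.5906, -0.0588, 0.0552]
tool_rot: [0.002, 0.697, 0.717, -0.003]
contact_force: [-6.6, -10.7, 1.6]
gripper_width: 0.131
grasp_force: 60.6
```

{"name": "move_arm", "arguments": {"rows": [[0.05,0,0,0,0,0,-1],[0,0,0,0,0,0,-1]]}}

```text
time: 20.78
tool_pos: [0.5906, -0.0587, 0.0553]
tool_rot: [0.002, 0.697, 0.717, -0.003]
contact_force: [-6.7, -12.8, 2.1]
gripper_width: 0.131
grasp_force: 60.6
```

```bash
python3 - <<'E'
from h import *
d=grab('wrist'); np.savez('w7.npz',**d)
s=manip.state(); print(s['tool_pos'],s['contact_force'],s['time'])
im=cv2.convertScaleAbs(d['img'][60:220,280:440],alpha=1.5)
cv2.imwrite('pics/w7.png',cv2.resize(im,None,fx=3.7,fy=3.7,interpolation=cv2.INTER_CUBIC))
E
```

```text
[ 0.59061984 -0.05869306  0.05530988] [ -5.47243324 -13.61695364   1.1209156 ] 20.8333
```

{"name": "move_arm", "arguments": {"rows": [[-0.1,0.002,0,0,0,0,-1],[-0.1,0.002,0,0,0,0,-1],[-0.1,0.002,0,0,0,0,-1],[-0.1,0.001,0,0,0,0,-1],[-0.1,0.002,0,0,0,0,-1],[-0.1,0.002,0,0,0,0,-1]]}}

```text
time: 21.33
tool_pos: [0.5905, -0.0609, 0.0541]
tool_rot: [-0.001, 0.697, 0.717, -0.0]
contact_force: [-4.8, -0.5, -1.5]
gripper_width: 0.138
grasp_force: 60.2
```

{"name": "move_arm", "arguments": {"rows": [[-0.1,0.001,0,0,0,0,-1],[-0.1,0.002,0,0,0,0,-1],[-0.1,0.002,0,0,0,0,-1],[0,0,0,0,0,0,-1]]}}

```text
time: 21.67
tool_pos: [0.5907, -0.0637, 0.0541]
tool_rot: [-0.001, 0.697, 0.717, -0.0]
contact_force: [-4.8, -0.1, -2.4]
gripper_width: 0.129
grasp_force: 60.4
```

```bash
python3 - <<'E'
from h import *
d=grab('wrist'); np.savez('w8.npz',**d)
s=manip.state(); print(s['tool_pos'],s['contact_force'],s['time'])
im=cv2.convertScaleAbs(d['img'][50:210,280:440],alpha=1.5)
cv2.imwrite('pics/w8.png',cv2.resize(im,None,fx=3.7,fy=3.7,interpolation=cv2.INTER_CUBIC))
E
```

```text
[ 0.59070778 -0.06367294  0.0541248 ] [-5.10345853  1.02694523 -2.81380169] 21.7167
```

{"name": "move_arm", "arguments": {"rows": [[-0.1,0.002,0,0,0,0,-1],[-0.1,0.002,0,0,0,0,-1],[-0.1,0.002,0,0,0,0,-1],[-0.1,0.001,0,0,0,0,-1],[-0.1,0.001,0,0,0,0,-1],[0,0,0,0,0,0,-1]]}}

```text
time: 22.22
tool_pos: [0.591, -0.0682, 0.0542]
tool_rot: [-0.002, 0.697, 0.717, 0.0]
contact_force: [-5.9, 2.4, -1.1]
gripper_width: 0.131
grasp_force: 60.5
```

```bash
python3 - <<'E'
from h import *
d=grab('wrist'); np.savez('w9.npz',**d)
s=manip.state(); print(s['tool_pos'],s['contact_force'],s['time'])
im=cv2.convertScaleAbs(d['img'][40:200,280:440],alpha=1.5)
cv2.imwrite('pics/w9.png',cv2.resize(im,None,fx=3.7,fy=3.7,interpolation=cv2.INTER_CUBIC))
E
```

```text
[ 0.59092462 -0.06819562  0.05418391] [-4.66495636  2.21488094 -0.94817347] 22.2667
```

View pics/w9.png

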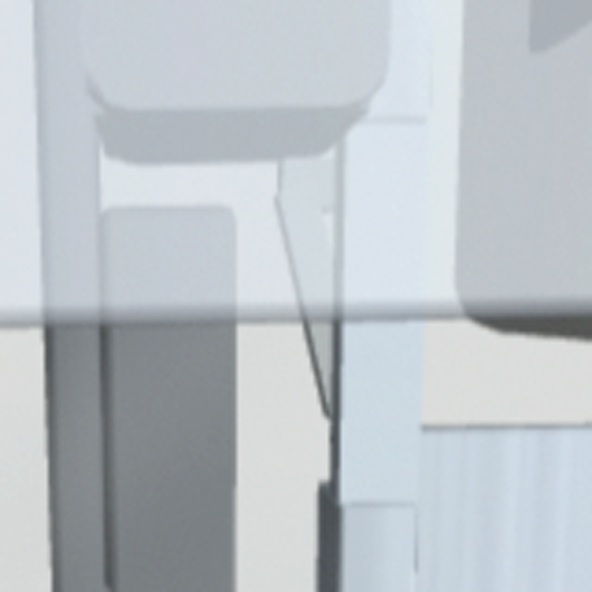

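The catch has sprung out behind the rack's tail (crop (278,195) to (328,410)), with a clear gap between heel and tail. I'll withdraw.

{"name": "move_arm", "arguments": {"rows": [[0,-0.15,0,0,0,0,-1],[0,-0.25,0,0,0,0,-1],[-1,-0.05,0,0,0,0,-1],[-2,-0.1,0,0,0,0,-1],[-3,-0.1,0,0,0,0,-1],[-3,0,0,0,0,0,-1],[-3,0,0,0,0,0,-1],[-3,0,0,0,0,0,-1],[-1,0,0,0,0,0,-1],[0,0,-2,0,0,0,-1],[0,0,-3,0,0,0,-1],[0,0,-1,0,0,0,-1],[0,0,0,0,0,0,-1],[0,0,0,0,0,0,-1]]}}

```text
time: 23.43
tool_pos: [0.5905, -0.2298, 0.1158]
tool_rot: [0.001, 0.697, 0.717, 0.001]
contact_force: [-0.5, -0.1, -2.4]
gripper_width: 0.131
grasp_force: 59.3
```

```bash
cat > go.py <<'E'
from h import *
import sys
s=manip.state(); w,x,y,z=s['tool_rot']; a=np.degrees(2*np.arctan2(y,x)); T=np.array([.444,-.0325]); az=82.95
v=(T-s['tool_pos'][:2])*100; r=np.radians(az); ex=np.array([np.cos(r),np.sin(r)]); ey=np.array([ex[1],-ex[0]])
print(s['time'],s['tool_pos'],s['tool_rot'],s['contact_force'],'turn tool z',a-az,'then tx,ty cm',v@ex,v@ey,'dz to .0574',(s['tool_pos'][2]-.0574)*100)
E
python3 go.py
```

```text
23.4333 [ 0.59051603 -0.22983571  0.11576912] [1.49809670e-03 6.97220876e-01 7.16854588e-01 5.52908551e-04] [-0.49564541 -0.134715   -2.41963756] turn tool z 8.640942812604791 then tx,ty cm 17.786102882526 -16.962837284280287 dz to .0574 5.836911645519054
```

{"name": "move_arm", "arguments": {"rows": [[0,0,0,0,0,4.32,-1],[0,0,0,0,0,4.32,-1],[0,-3.4,0,0,0,0,-1],[0,-3.4,0,0,0,0,-1],[0,-3.4,0,0,0,0,-1],[0,-3.4,0,0,0,0,-1],[0,-3.4,0,0,0,0,-1],[3.5,0,0,0,0,0,-1],[3.5,0,0,0,0,0,-1],[3.5,0,0,0,0,0,-1],[3.5,0,0,0,0,0,-1],[2.8,0,0,0,0,0,-1],[1,0,0,0,0,0,-1],[0,0,0,0,0,0,-1],[0,0,0,0,0,0,-1],[0,0,0,0,0,0,-1]]}}

```text
time: 24.77
tool_pos: [0.4423, -0.0327, 0.1141]
tool_rot: [-0.0, 0.749, 0.662, -0.001]
contact_force: [-0.7, 0.5, -0.7]
gripper_width: 0.133
grasp_force: 59.6
```

```bash
python3 go.py
```

```text
24.7667 [ 0.44233731 -0.03267088  0.11405018] [-2.92365063e-04  7.49326918e-01  6.62199965e-01 -5.39557395e-04] [-0.65433213  0.54576411 -0.71498599] turn tool z -0.014238452236540411 then tx,ty cm 0.037365449210549816 0.16291428306039119 dz to .0574 5.665018400126829
```

{"name": "move_arm", "arguments": {"rows": [[0,0.15,2,0,0,0,-1],[0,0,2,0,0,0,-1],[0,0,1,0,0,0,-1],[0,0,0.3,0,0,0,-1],[0,0,0,0,0,0,-1],[0,0,0,0,0,0,-1]]}}

```text
time: 25.27
tool_pos: [0.4446, -0.0328, 0.0624]
tool_rot: [0.0, 0.749, 0.662, 0.0]
contact_force: [0.7, -0.6, -1.1]
gripper_width: 0.133
grasp_force: 59.6
```

{"name": "move_arm", "arguments": {"rows": [[0,0,0.1,0,0,0,-1],[0,0,0.1,0,0,0,-1],[0,0,0,0,0,0,-1]]}}

```text
time: 25.52
tool_pos: [0.4447, -0.0323, 0.0605]
tool_rot: [0.001, 0.749, 0.662, 0.0]
contact_force: [-0.0, -0.1, -2.0]
gripper_width: 0.13
grasp_force: 59.6
```

{"name": "move_arm", "arguments": {"rows": [[0,0,0.05,0,0,0,-1],[0,0,0.05,0,0,0,-1],[0,0,0,0,0,0,-1]]}}

```text
time: 25.77
tool_pos: [0.4442, -0.0321, 0.0589]
tool_rot: [0.0, 0.749, 0.662, 0.0]
contact_force: [-0.1, 0.0, -0.8]
gripper_width: 0.14
grasp_force: 59.6
```

{"name": "move_arm", "arguments": {"rows": [[0,0,0.05,0,0,0,-1],[0,0,0.05,0,0,0,-1],[0,0,0,0,0,0,-1]]}}

```text
time: 26.02
tool_pos: [0.4441, -0.0321, 0.0577]
tool_rot: [-0.0, 0.749, 0.662, -0.0]
contact_force: [0.1, -0.7, -1.2]
gripper_width: 0.13
grasp_force: 59.6
```

{"name": "move_arm", "arguments": {"rows": [[0,0,0.05,0,0,0,-1],[0,0,0,0,0,0,-1]]}}

```text
time: 26.18
tool_pos: [0.4443, -0.0322, 0.0574]
tool_rot: [-0.0, 0.749, 0.662, 0.0]
contact_force: [-1.4, 0.6, 0.5]
gripper_width: 0.135
grasp_force: 59.9
```

{"name": "move_arm", "arguments": {"rows": [[0,0,0.03,0,0,0,-1],[0,0,0,0,0,0,-0.5],[0,0,0,0,0,0,0],[0,0,0,0,0,0,0.5],[0,0,0,0,0,0,1],[0,0,0,0,0,0,1],[0,0,0,0,0,0,1],[0,0,0,0,0,0,1],[0,0,0,0,0,0,1],[0,0,0,0,0,0,1],[0,0,-1,0,0,0,1],[0,0,-3,0,0,0,1],[0,0,-4,0,0,0,1],[0,0,-4,0,0,0,1],[0,0,-4,0,0,0,1],[0,0,-3,0,0,0,1],[0,0,0,0,0,0,1],[0,0,0,0,0,0,1]]}}

```text
time: 27.68
tool_pos: [0.4454, -0.0324, 0.2505]
tool_rot: [0.003, 0.749, 0.662, 0.002]
contact_force: [-0.2, -0.3, -0.4]
gripper_width: 1.004
grasp_force: 0.0
```

```bash
python3 - <<'E'
from h import *
d=grab('wrist'); t=grab('top'); s=manip.state(); print(s['time'],s['tool_pos'],s['gripper_width'])
# numeric check, no viewing: dark fin and pusher-grey blob seen from above (tray is light)
im=d['img'].astype(int); g=im.mean(2)
np.savez('w10.npz',**d)
m=((g>60)&(g<115)).astype(np.uint8); m[300:]=0; m[:,:200]=0; m[:,400:]=0
n,l,st,c=cv2.connectedComponentsWithStats(m); 
for i in np.argsort(-st[1:,4])[:3]+1:
    cs,_=cv2.findContours((l==i).astype(np.uint8),0,2); print(st[i],cv2.minAreaRect(cs[0]))
t0=dict(np.load('top0.npz'))
df=cv2.absdiff(t['img'],t0['img']).max(2)>25
n,l,st,c=cv2.connectedComponentsWithStats(df.astype(np.uint8))
for i in range(1,n):
    if st[i,4]>15: print('diff',st[i],(ray(t,*c[i],0.01)*1000).round())
E
```

```text
27.7833 [ 0.44365295 -0.03203632  0.24627745] 0.9979386923352366
[ 292    0   54  250 4164] ((319.0147399902344, 124.29197692871094), (49.114341735839844, 249.6125030517578), 1.1934893131256104)
[258   0  30 216 924] ((274.69647216796875, 107.41215515136719), (215.98728942871094, 25.179866790771484), 87.70938873291016)
[200   0  67 300 694] ((210.98477172851562, 154.44073486328125), (303.65869140625, 59.738609313964844), 80.17011260986328)
diff [247 247  10   7  55] [599.  46.  10.]
diff [264 247   3  10  26] [595.  18.  10.]
diff [203 249  10   7  58] [594. 137.  10.]
diff [218 248  10   8  57] [596. 106.  10.]
diff [233 249   9   6  41] [596.  76.  10.]
diff [ 298  248   77   14 1070] [ 590. -129.   10.]
diff [194 251   6   5  19] [591. 160.  10.]
diff [  152   292   168   188 14590] [331.  80.  10.]
diff [302 376  18  49 283] [299. -78.  10.]
diff [283 412  13  13  47] [263. -33.  10.]
diff [278 441   9   8  23] [213. -20.  10.]
diff [267 463  22  17 250] [156. -13.  10.]
```

```bash
python3 - <<'E'
from h import *
d=dict(np.load('w10.npz')); g=cv2.cvtColor(d['img'],cv2.COLOR_BGR2GRAY)
m=g<118; m[:,:285]=0; m[:,350:]=0
for r in range(10,260,15):
    c=np.where(m[r])[0]; print(r,(c.min(),c.max(),(ray(d,c.min(),r,.017)*1000).round(1)[:2],(ray(d,c.max(),r,.017)*1000).round(1)[:2]) if len(c) else None)
for r in(60,200): print(g[r,255:390:2])
E
```

```text
10 (np.int64(288), np.int64(344), array([440.4, 121.3]), array([483.4, 116. ]))
25 (np.int64(288), np.int64(344), array([438.8, 110.9]), array([482.2, 105.6]))
40 (np.int64(304), np.int64(344), array([449.8,  98.7]), array([481.1,  94.9]))
55 (np.int64(304), np.int64(344), array([448.4,  87.9]), array([479.9,  84.1]))
70 (np.int64(285), np.int64(344), array([431.8,  78.8]), array([478.7,  73. ]))
85 (np.int64(285), np.int64(343), array([430.1,  67.6]), array([476.7,  61.9]))
100 (np.int64(285), np.int64(343), array([428.4,  56.2]), array([475.5,  50.4]))
115 (np.int64(285), np.int64(343), array([426.7,  44.6]), array([474.2,  38.7]))
130 (np.int64(286), np.int64(343), array([425.8,  32.6]), array([473. ,  26.8]))
145 (np.int64(286), np.int64(342), array([424. ,  20.5]), array([470.8,  14.8]))
160 (np.int64(286), np.int64(342), array([422.2,   8.2]), array([469.5,   2.4]))
175 (np.int64(285), np.int64(342), array([419.5,  -4.2]), array([468.1, -10.2]))
190 (np.int64(286), np.int64(342), array([418.5, -17.1]), array([466.7, -23.1]))
205 (np.int64(287), np.int64(341), array([417.5, -30.3]), array([464.4, -36.2]))
220 (np.int64(287), np.int64(349), array([415.5, -43.7]), array([470. , -50.5]))
235 (np.int64(288), np.int64(341), array([414.4, -57.4]), array([461.4, -63.3]))
250 (np.int64(294), np.int64(297), array([417.8, -72. ]), array([420.5, -72.3]))
[141 141 142 143 145 138 101 101 142 144 143 143 143 143 138 123 144 121
 139 138 139 139 139 139 137  67  81  85  85 136 138 139 139 139 139 140
 138 139 139 140 139 139 139 139  85 136 142 143 144 143 144 144 144 145
 145 144 145 144 145 144 145 145 145 144 144 145 145 145]
[137 138 138 138 138 138 138 138 138 139 138 139 139 139 141 141 104 135
 123 134 134 134 135 126  71  82  81  44  34  34  36  36  35  33  35  38
  80  82  83  97 135 134 135  90 134 137 142 141 142 142 143 142 142 142
 142 142 142 142 142 142 143 142 143 142 142 142 143 143]
```

```bash
python3 -c "
from plant import manip; print(manip.job_done())"
```

```text
the job is handed in; nothing more can be done
None
```

The rack is in the reader with the catch shut behind it, the pusher stands back in its tray, and I handed the job in at about 28 s; no verdict came back.

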